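# Fit the fill nozzle to the packing-bench air station

### The job

Fit the long nozzle for filling air cushions: take it out of the wooden stand and push it straight down into the open push-fit collet on the air station, past the seal until it bottoms, and let go of it. Then open the air by swinging the valve handle round its quarter turn as far as it goes; keep the valve closed until the nozzle is fully home. Leave the short nozzle in the stand and the other things on the bench where they are.

Things in the scene. Friction and masses are not known exactly. Their poses are not given: they have to be found in the camera images.
- long_nozzle: The nozzle to fit: grey plastic tube, 16 mm diameter, 125 mm long, about 50 g, upright in either well of the stand. Origin at the centre of its lower end, z to its tip. Lowest 5 mm taper in to 12 mm; straight from 5 to 102 mm up (grip there, above the stand); then tapers to an 8 mm tip. A dark ring 40 mm up marks the insertion depth: it meets the collet's lip when home.
- short_nozzle: The other nozzle, not wanted: the same 16 mm tube but 90 mm long in all, with a flat fan-shaped tip (24 x 10 mm) in its top 22 mm, upright in the other well. Origin at the centre of its lower end.
- stand: Plywood block fixed to the bench, 70 (x) x 170 (y) x 50 mm high, origin at the centre of its underside. Two round wells 18 mm wide, 40 mm deep (floor 10 mm above the bench) at y = -45 and +45 mm; a nozzle stands loosely in each. It may be left or right of the robot's centre line, the air station on the other side.
- station: Air station: an aluminium block fixed to the bench, 80 (x) x 240 (y) x 45 mm high, origin at the centre of its underside. It carries the black push-fit collet at y = +75 mm and the valve at y = -55 mm; a round gauge sticks out 23 mm from its front (-x) face and a feed pipe about 47 mm from its back.
- collet_mouth (a point): Centre of the collet's open mouth, at its lip, 85 mm above the bench. Bore vertical; collet 37 mm across at the lip; the mouth funnels from 26 mm to the 17.5 mm bore within 8 mm. The bore has a flat floor 40 mm below the lip. A sprung seal about 23 mm below the lip resists: about 10 N to pass, then a few N down to the floor; the tube does not drop through by itself and stays put when let go.
- collet_seat (a point): Centre of the floor of the collet's bore, 40 mm below the mouth and 45 mm above the bench: the nozzle's lower end is to rest here. Axes as the station's.
- valve_pivot (a point): Pivot of the valve handle, 72 mm above the bench at the handle's mid height, its axis vertical. Axes as the station's.
- valve_tip (a point): Free end of the valve handle: a flat steel bar 85 mm long from the pivot, 14 mm wide and 10 mm thick (67 to 77 mm above the bench, 22 mm clear above the block's top).
- valve (a joint): Angle of the valve handle, 0 to 1.571 rad (rigid stops). Closed at 0: it points along the station's -x (front, across the block). It turns counter-clockwise seen from above; open at 1.571: it points along the station's -y, in line with the block, away from the collet. Starts at 0 to 0.25. Friction 0.12 N m (2 N at 65 mm from the pivot); stays where left.
- tape_roll: Bystander: cardboard-coloured tape roll lying flat, 110 mm across, 48 mm high, origin at the centre of its underside.
- carton: Bystander: closed carton 120 x 160 x 80 mm, origin at the centre of its underside.
- fittings_bin: Bystander: open grey bin with brass fittings, 100 x 130 x 50 mm, origin at the centre of its underside.

How it is judged:
On the way, in this order (a step that is already met when the one before it is completed fails the run):
1. the long nozzle is pushed home in the collet, the valve still closed (z of long_nozzle in the frame of collet_seat below 0.003 m and horizontal distance between long_nozzle and collet_seat below 0.003 m and angle between long_nozzle's own z axis and vertical below 0.07 rad and value of joint valve below 0.6 rad), for 0.2 s.
2. the valve handle is swung fully open (value of joint valve above 1.45 rad), for 0.2 s.
At the end, for the whole second after the job is handed in: The long nozzle stands in the collet at rest, its lower end within 3 mm of the bore's floor and 3 mm of its axis, within 0.07 rad of upright; the valve handle is at 1.45 rad or more; the short nozzle is within 25 mm and the tape roll, carton and bin within 30 mm of where they started (z of long_nozzle in the frame of collet_seat below 0.003 m and horizontal distance between long_nozzle and collet_seat below 0.003 m and angle between long_nozzle's own z axis and vertical below 0.07 rad and linear speed of long_nozzle below 0.02 m/s and value of joint valve above 1.45 rad and distance of short_nozzle from where it was at the start of the episode below 0.025 m and distance of each of tape_roll, carton, fittings_bin from where it was at the start of the episode below 0.03 m); the robot touches nothing.
It fails at once if the valve is opened past 0.6 rad while the nozzle is not home in the collet (value of joint valve above 0.6 rad and (z of long_nozzle in the frame of collet_seat above 0.006 m or horizontal distance between long_nozzle and collet_seat above 0.006 m)).
It fails at once if the short nozzle is pulled out or a bystander is moved (distance of short_nozzle from where it was at the start of the episode above 0.025 m or distance of any of tape_roll, carton, fittings_bin from where it was at the start of the episode above 0.03 m).
It also fails if it takes over 53 s, if anything falls off the work surface, if the arm or the gripper's body presses on something with over 40 N, if the wrist force passes 120 N, or if a joint passes its speed limit or range.

### The arm

A 6-joint arm with a two-finger parallel gripper is mounted at the origin on the work surface. World frame = base frame: x ahead of the robot, y to its left, z up, the work surface at z = 0. Lengths are in m, angles in rad, forces in N, time in s.
With the tool pointing down it reaches from about 0.325 to 0.9 m from the base axis. Payload 6.1 kg.
Tool frame: the origin (TCP) lies at the very end of the fingers, on their centre line; the grasp point (between the pads) lies 19 mm behind it; z points along the fingers, y is the line along which they close (so a half turn about z gives the same grasp; the last joint's range is limited). The gripper opens to 85 mm and grips with 20 to 120 N. Pads are 22 mm wide; open, the fingers measure 114 mm over their backs; the gripper's body (76 mm by 85 mm) begins 54 mm behind the grasp point. The pads swing forward as they close: fully open they stand 13 mm farther back than shut.
Start: joints at [1.072, 0.22, 1.526, -0, 1.395, -0.126], TCP at [0.228, 0.582, 0.21] pointing down, gripper open.
Joint ranges: [-2.98, 2.98], [-0.91, 2.08], [0.09, 2.57], [-1.24, 4.39], [0.2, 2.65], [-2.68, 2.68]. Speed limits (rad/s): [2.57, 2.57, 3.01, 3.14, 3.14, 3.14].

### API

Orientations are given as a unit quaternion [w, x, y, z].
In Python, from workcell import arm, cams gives the robot as it stands.
- The arm moves only by the tool apply_moves, never from a script. Its argument "series" is a list that holds one entry, the list of rows, each a list of 6 numbers: the shift along the tool's x, y, z in m, then the turn, a rotation vector about the tool's x, y, z in degrees. A call has exactly 8 rows; each row is the pose to reach, as a shift and turn from the pose commanded when the call began, along the tool's axes at that moment; what a row does not reach only later rows make up. A row lasts 1/10 s, in which the tool goes at most 50 mm and 8.59 degrees, less where a joint would pass 70% of its speed; a pose out of reach is approached as far as the arm can. A call with a gripper value outside its range is refused whole. "claw" is the opening, from 0 (shut) to 1 (fully open), set as the call begins (left out, the last holds). The fingers move at their own pace and stop on an object; "force" is the grip in N (left out, the last holds). Time passes only in rows, so rows that repeat a pose let the fingers close, or fill a call up. It gives the time, the measured TCP pose, the force, the opening and the grip force at its end, in the units of the state.
- arm.state(): the state, without advancing time (a new reading comes with each control period).
- cams.snapshot(name): name is "side" or "top" or "wrist"; returns a dict with "frame" (384x512x3 uint8, red, green, blue), "camera_matrix" (3x3 intrinsics, pixels), "rvec" (rotation vector, rad) and "tvec" (3), from world to camera coordinates, as OpenCV has them. Camera axes: x right, y down, z forward; pixel columns grow to the right and rows downward; lengths in m; the calibration is good to about 2 mm. A picture is of the moment at which its call begins. There is no depth.
- arm.close_job(): hands the job in; it is judged then, once.
The state is a dict: "t": time; "q": joint angles; "joint_velocities": joint speeds; "tau": joint torques, N m; "position": TCP position; "orientation": TCP orientation; "contact_force": force on the tool from outside, world axes, zero at the start; "wrist_torque": the same for the moment, N m; "gripper_width": finger opening in m; "grip_force": force on a finger pad.
Only numpy, scipy, OpenCV 4.12 (cv2) and the standard library are available. Lean on these libraries where they do the work, as an engineer would, in place of code of your own. Each camera call takes 0.05 s, during which the arm holds its last target. There are 200 camera calls.

## Working session

There is one attempt and no reset: what is moved stays moved. The work goes in short steps, Python scripts to look and compute and a tool call to move; the robot and the scene stay as the last step left them, time stands still between calls to the robot, and variables do not carry over. Pictures are saved under pics/ and viewed, at most 10 in all, crops included, and the job is handed in when it is done.

Besides the shell and the picture viewer there is one more tool, called after "Request:" as name(argument=value, ...), one argument or row to a line, values as JSON. apply_moves: Moves the arm, as the interface text tells. Its arguments: {"type":"object","properties":{"series":{"type":"array"},"claw":{"type":"number"},"force":{"type":"number"}},"required":["series"]}

```bash
mkdir -p pics; cat > h.py <<'E'
import numpy as np, cv2
from workcell import arm, cams
def snap(n,f=None):
    s=cams.snapshot(n); np.savez('pics/%s.npz'%(f or n),**{k:np.array(v) for k,v in s.items()})
    cv2.imwrite('pics/%s.png'%(f or n),np.array(s['frame'])[:,:,::-1]); return s
def ray(s,u,v):
    R=cv2.Rodrigues(np.array(s['rvec'],float))[0]; t=np.array(s['tvec'],float).ravel()
    K=np.array(s['camera_matrix']); d=R.T@np.linalg.inv(K)@[u,v,1]; return -R.T@t,d
def atz(s,u,v,z):
    c,d=ray(s,u,v); return c+d*(z-c[2])/d[2]
def proj(s,P):
    return cv2.projectPoints(np.array(P,float).reshape(-1,3),np.array(s['rvec'],float),np.array(s['tvec'],float),np.array(s['camera_matrix'],float),None)[0].reshape(-1,2)
E
python3 - <<'E'
from h import *
a=snap('top');b=snap('side')
for s in(a,b): print(ray(s,256,192),s['camera_matrix'][0][0])
im=np.hstack([np.array(a['frame'])])[:,:,::-1]
cv2.imwrite('pics/top2.png',cv2.resize(im,(800,600),interpolation=cv2.INTER_CUBIC))
cv2.imwrite('pics/side2.png',cv2.resize(np.array(b['frame'])[:,:,::-1],(800,600),interpolation=cv2.INTER_CUBIC))
print(arm.state())
E
```

```text
(array([ 0.37789394, -0.01710124,  1.59929481]), array([ 0.14012292,  0.0219417 , -0.99005442])) 438.54099583075833
(array([ 0.25335881, -1.07335532,  0.82766863]), array([ 0.19721034,  0.80775025, -0.55578094])) 463.9399676835038
{'t': 0.1, 'q': array([ 1.07189671e+00,  2.21152393e-01,  1.52749708e+00,  4.18318828e-05,
        1.39470120e+00, -1.26092255e-01]), 'joint_velocities': array([ 0.00026046, -0.00145958, -0.00279212, -0.00073497, -0.0013117 ,
       -0.001605  ]), 'tau': array([ 2.00962699e-03, -4.98247540e+01, -3.90545619e+01,  1.01900675e-04,
        5.67364477e-03, -2.25148131e-05]), 'position': array([0.22735051, 0.5815607 , 0.20920529]), 'orientation': array([-2.89829669e-04,  1.85329628e-01,  9.82676018e-01, -8.30107260e-04]), 'contact_force': array([-0.07007026, -0.43353601,  0.15297532]), 'wrist_torque': array([ 0.01391047, -0.02463801, -0.04032111]), 'grip_force': 0.0, 'gripper_width': 0.08560730076469483}
```

View pics/top2.png

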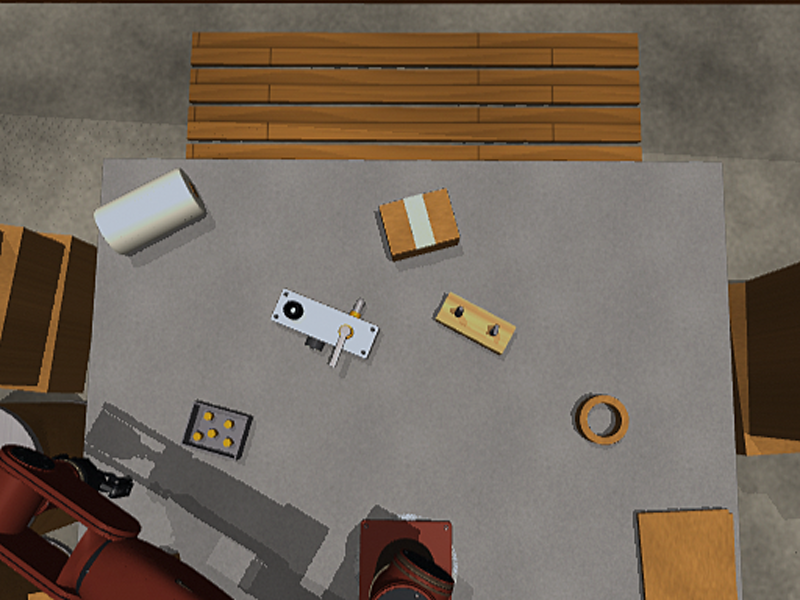

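View pics/side2.png

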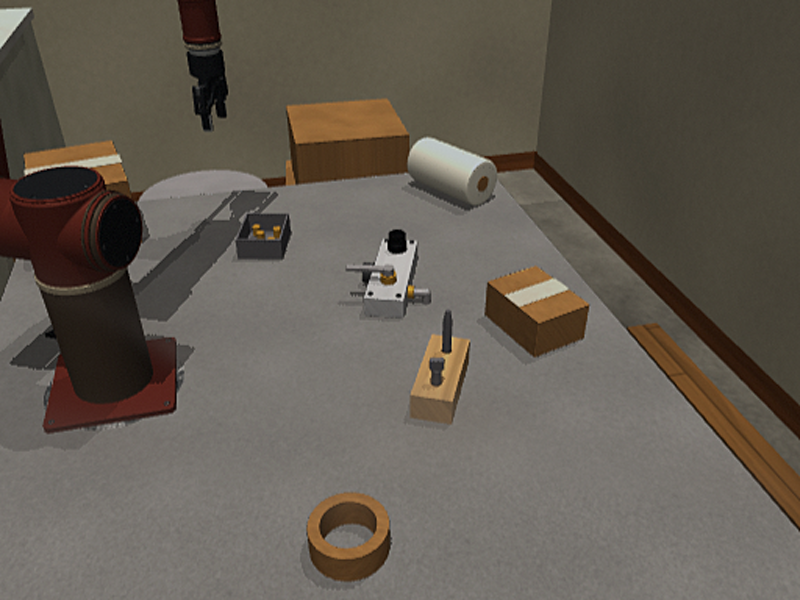

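The top view shows the stand at about (475,323), with the long nozzle in its left/far well at (458,311). The collet is at (293,310), the valve pivot at (346,330) and its tip at (334,365). The side view agrees: the long nozzle is the far one.

```bash
python3 - <<'E'
from h import *
a=dict(np.load('pics/top.npz'));b=dict(np.load('pics/side.npz'))
k=.64
for n,u,v,z in [('collet',293,310,.085),('pivot',346,330,.077),('vtip',334,365,.077),('standc',475,323,.05),('short',493,328,.1),
 ('c1',284,289,.045),('c2',380,326,.045),('c3',368,358,.045),('c4',272,320,.045),('s1',447,293,.05),('s2',516,322,.05),('s3',502,354,.05),('s4',435,321,.05),('carton',420,222,.08),('bin',218,430,.05)]:
    print(n,atz(a,u*k,v*k,z).round(4))
for n,u,v,z in [('collet',397,236,.085),('longtip',448,312,.135),('longbase',446,349,.05),('short',437,360,.1),('pivot',388,268,.082)]:
    print('side',n,atz(b,u*k,v*k,z).round(4))
w=cams.snapshot('wrist'); print(arm.state()['position'],ray(w,256,192),w['camera_matrix'])
A=a['frame'][180:240,170:336,::-1]; cv2.imwrite('pics/crop1.png',cv2.resize(A,None,fx=4.8,fy=4.8,interpolation=cv2.INTER_CUBIC))
E
```

```text
collet [0.5673 0.2553 0.085 ]
pivot [0.5245 0.1365 0.077 ]
vtip [0.4461 0.1615 0.077 ]
standc [ 0.5461 -0.1537  0.05  ]
short [ 0.53   -0.1887  0.1   ]
c1 [0.6209 0.2848 0.045 ]
c2 [0.5375 0.0622 0.045 ]
c3 [0.4643 0.0883 0.045 ]
c4 [0.5488 0.31   0.045 ]
s1 [ 0.6143 -0.0899  0.05  ]
s2 [ 0.5493 -0.2465  0.05  ]
s3 [ 0.4764 -0.2144  0.05  ]
s4 [ 0.5497 -0.0629  0.05  ]
carton [ 0.7722 -0.0266  0.08  ]
bin [0.299  0.4215 0.05  ]
side collet [0.5697 0.2448 0.085 ]
side longtip [ 0.5684 -0.122   0.135 ]
side longbase [ 0.5701 -0.1134  0.05  ]
side short [ 0.5273 -0.1992  0.1   ]
side pivot [0.5224 0.127  0.082 ]
[0.22737881 0.58161914 0.20932702] (array([0.16288388, 0.60741735, 0.37345212]), array([ 0.26991293, -0.0976361 , -0.9580329 ])) [[301.38075193   0.         252.77254942]
 [  0.         301.38075193 189.01418253]
 [  0.           0.           1.        ]]
```

View pics/crop1.png

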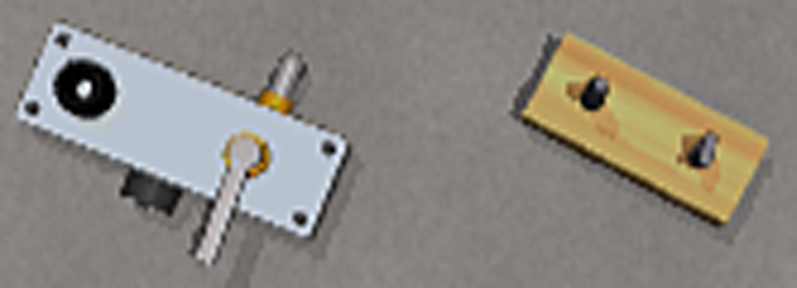

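The crop shows the collet at about (84,88), the pivot at (245,155), and the long nozzle in the upper-left well at (595,92). The tool's y axis is already nearly parallel to both blocks' y axes. I'll look at the collet with the wrist camera first, then the stand.

```bash
cat >> h.py <<'E'
from scipy.spatial.transform import Rotation as Ro
def go(p,ydir=None):
    """shift mm / turn deg in tool axes to TCP p, tool y along ydir (2-vector)"""
    st=arm.state(); w,x,y,z=st['orientation']; R=Ro.from_quat([x,y,z,w]).as_matrix()
    d=R.T@(np.array(p)-st['position']); r=np.zeros(3)
    if ydir is not None:
        Y=np.array([*ydir,0.]);Y/=np.linalg.norm(Y);Z=np.array([0,0,-1.]);T=np.c_[np.cross(Y,Z),Y,Z]
        r=Ro.from_matrix(R.T@T).as_rotvec(degrees=True)
    print('t',round(st['t'],2),'pos',st['position'].round(4),'F',st['contact_force'].round(1),'w',round(st['gripper_width'],4),'-> mm',(d*1e3).round(1),'deg',r.round(2))
E
python3 -c "
from h import *
go([.55,.2,.25],(.351,.936))"
```

```text
t 0.15 pos [0.2274 0.5816 0.2093] F [-0.1 -0.2  0.1] w 0.0859 -> mm [-439.4 -238.   -40.4] deg [-0.09 -0.01 -0.8 ]
```

Request:
apply_moves(
  series=[
    [[-0.02,-0.01,-0.01,0,0,0],[-0.06,-0.03,-0.03,0,0,0],[-0.1,-0.055,-0.04,0,0,0],[-0.14,-0.076,-0.04,0,0,0],[-0.18,-0.097,-0.04,0,0,0],[-0.22,-0.12,-0.04,0,0,0],[-0.26,-0.14,-0.04,0,0,-0.8],[-0.3,-0.16,-0.04,0,0,-0.8]],
  ],
)

```text
t: 0.95
position: [0.4495, 0.3222, 0.2501]
orientation: [-0.0, 0.178, 0.984, 0.0]
contact_force: [0.6, 0.6, 0.7]
gripper_width: 0.0857
grip_force: 0.0
```

Request:
apply_moves(
  series=[
    [[-0.04,-0.02,0,0,0,0],[-0.08,-0.04,0,0,0,0],[-0.11,-0.06,0,0,0,0],[-0.13,-0.074,0,0,0,0],[-0.14,-0.08,0,0,0,0],[-0.14,-0.08,0,0,0,0],[-0.14,-0.08,0,0,0,0],[-0.14,-0.08,0,0,0,0]],
  ],
)

```text
t: 1.75
position: [0.551, 0.201, 0.2502]
orientation: [-0.0, 0.178, 0.984, 0.0]
contact_force: [-0.0, 0.3, 0.8]
gripper_width: 0.0851
grip_force: 0.0
```

```bash
python3 -c "
from h import *
s=snap('wrist','w1');cv2.imwrite('pics/w1b.png',cv2.resize(np.array(s['frame'])[:,:,::-1],(800,600),interpolation=cv2.INTER_CUBIC))
go([.565,-.14,.25],(.383,.924))"
```

```text
t 1.8 pos [0.551  0.201  0.2503] F [-0.6  0.8 -0.4] w 0.0855 -> mm [-1.323e+02 -3.146e+02  2.000e-01] deg [ 0.01 -0.01  2.06]
```

View pics/w1b.png

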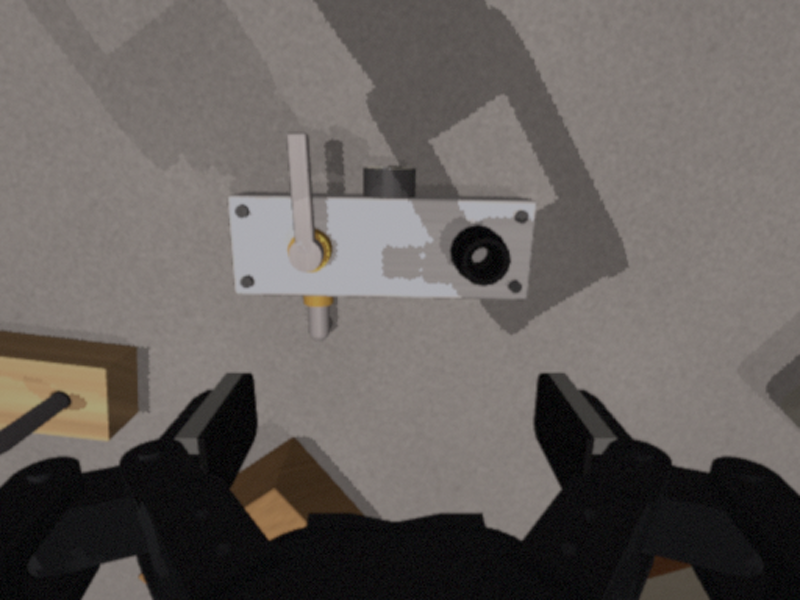

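The wrist view shows the collet at about (480,256), the pivot at (308,253), the handle tip at (298,134), and block corners at (229,197), (535,203), (527,298) and (235,294). Next is the stand.

Request:
apply_moves(
  series=[
    [[-0.01,-0.03,0,0,0,0],[-0.03,-0.07,0,0,0,0.5],[-0.05,-0.11,0,0,0,1],[-0.065,-0.155,0,0,0,1.5],[-0.085,-0.2,0,0,0,2],[-0.1,-0.24,0,0,0,2],[-0.12,-0.28,0,0,0,2],[-0.132,-0.315,0,0,0,2]],
  ],
)

```text
t: 2.6
position: [0.5649, -0.1428, 0.2505]
orientation: [0.0, 0.195, 0.981, -0.0]
contact_force: [0.1, -0.1, -0.5]
gripper_width: 0.0855
grip_force: 0.0
```

Request:
apply_moves(
  series=[
    [[0,0,0,0,0,0],[0,0,0,0,0,0],[0,0,0,0,0,0],[0,0,0,0,0,0],[0,0,0,0,0,0],[0,0,0,0,0,0],[0,0,0,0,0,0],[0,0,0,0,0,0]],
  ],
)

```text
t: 3.4
position: [0.5648, -0.1414, 0.2502]
orientation: [0.0, 0.195, 0.981, 0.0]
contact_force: [0.4, -0.6, 0.6]
gripper_width: 0.0856
grip_force: 0.0
```

```bash
python3 -c "
from h import *
s=snap('wrist','w2');cv2.imwrite('pics/w2b.png',cv2.resize(np.array(s['frame'])[:,:,::-1],(800,600),interpolation=cv2.INTER_CUBIC))
go([.5647,-.1118,.2],(.383,.924))
a=dict(np.load('pics/w1.npz'));k=.64
P=np.array([atz(a,u*k,v*k,.045)[:2] for u,v in [(229,197),(535,203),(527,298),(235,294)]])
print(P.round(4)); c=P.mean(0); y=(P[1]-P[0])+(P[2]-P[3]); y/=np.linalg.norm(y);print('c',c,'y',y,'collet',c+.075*y,'piv',c-.055*y)
print(np.linalg.norm(P-np.roll(P,1,0),axis=1))
f=a['frame'].astype(int); g=f.max(2)
for r0,r1,c0,c1 in [(138,190,280,335)]:
    m=(g[r0:r1,c0:c1]<60).astype(np.uint8); n,l,stt,ce=cv2.connectedComponentsWithStats(m); i=1+stt[1:,4].argmax(); print(stt[i]+[c0,r0,0,0,0],ce[i]+[c0,r0]); bx=stt[i]
for z in(.085,): print('lip',atz(a,480*k,256*k,z), proj(a,[[*(c+.075*y),.085]])/k, proj(a,[[*(c+.075*y),.045]])/k)
print('pivot',atz(a,308*k,253*k,.08),'tip',atz(a,298*k,134*k,.077))
"
```

```text
t 3.45 pos [ 0.5647 -0.1415  0.2502] F [0.9 0.6 0.8] w 0.086 -> mm [11.4 27.4 50.2] deg [-0.    0.   -0.03]
[[0.4672 0.0955]
 [0.5539 0.3151]
 [0.6255 0.2881]
 [0.5391 0.0658]]
c [0.5464016 0.1910962] y [0.36480707 0.93108313] collet [0.57376213 0.26092744] piv [0.52633721 0.13988663]
[0.07777945 0.23610988 0.0765052  0.23855246]
[ 288  144   38   38 1000] [306.967 162.959]
lip [0.56873358 0.25864724 0.085     ] [[485.18661882 261.40342887]] [[475.99919043 250.93664793]]
pivot [0.52462329 0.14368252 0.08      ] tip [0.44726477 0.16915755 0.077     ]
```

View pics/w2b.png

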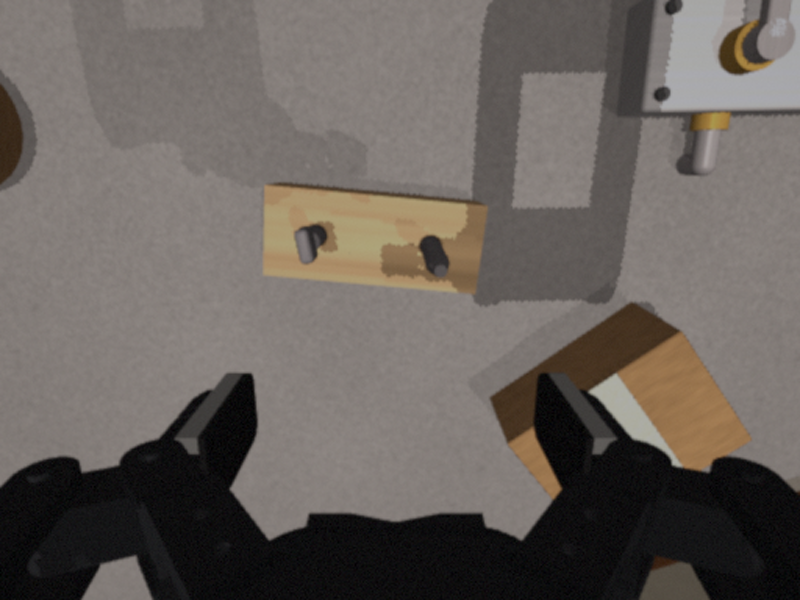

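The long nozzle is on the right in this view, with its base at about (432,243) and tip at (440,270). The stand's corners are at (265,184), (487,205), (474,293) and (263,275).

```bash
python3 -c "
from h import *
a=dict(np.load('pics/w2.npz'));k=.64
P=np.array([atz(a,u*k,v*k,.05)[:2] for u,v in [(265,184),(487,205),(474,293),(263,275)]])
c=P.mean(0); y=(P[1]-P[0])+(P[2]-P[3]); y/=np.linalg.norm(y);print(P.round(4),'c',c,'y',y,'long',c+.045*y)
print(np.linalg.norm(P-np.roll(P,1,0),axis=1))
print('tip',atz(a,440*k,270*k,.135),'base',atz(a,431*k,243*k,.05))
L=c+.045*y
print('pred px',proj(a,[[*L,.05],[*L,.135]])/k)
go([*(.5*L+.5*np.array([.5647,-.1118])),.16],y)
"
```

```text
[[ 0.4795 -0.2125]
 [ 0.5583 -0.063 ]
 [ 0.6203 -0.0959]
 [ 0.542  -0.246 ]] c [ 0.55000894 -0.15432837] y [0.46455106 0.88554634] long [ 0.57091374 -0.11447878]
[0.07093782 0.16900616 0.07011925 0.16927535]
tip [ 0.57077    -0.11435745  0.135     ] base [ 0.56923043 -0.11308983  0.05      ]
pred px [[430.12675045 245.64690992]
 [439.89843289 270.28745056]]
t 3.45 pos [ 0.5647 -0.1415  0.2502] F [0.9 0.6 0.8] w 0.086 -> mm [ 8.  27.3 90.2] deg [-0.    0.    5.13]
```

```bash
python3 -c "
from h import *
go([.5704,-.1142,.071],(.365,.931))"
```

```text
t 3.45 pos [ 0.5647 -0.1415  0.2502] F [0.9 0.6 0.8] w 0.086 -> mm [  5.2  27.3 179.2] deg [-0.    0.   -1.14]
```

Request:
apply_moves(
  series=[
    [[0.003,0.014,0,0,0,-0.6],[0.0052,0.0273,0.01,0,0,-1.1],[0.0052,0.0273,0.04,0,0,-1.1],[0.0052,0.0273,0.07,0,0,-1.1],[0.0052,0.0273,0.1,0,0,-1.1],[0.0052,0.0273,0.13,0,0,-1.1],[0.0052,0.0273,0.16,0,0,-1.1],[0.0052,0.0273,0.179,0,0,-1.1]],
  ],
)

```text
t: 4.25
position: [0.5687, -0.1124, 0.0677]
orientation: [-0.002, 0.186, 0.983, 0.0]
contact_force: [0.1, 0.4, 0.1]
gripper_width: 0.0855
grip_force: 0.0
```

Request:
apply_moves(
  series=[
    [[0,0,0,0,0,0],[0,0,0,0,0,0],[0,0,0,0,0,0],[0,0,0,0,0,0],[0,0,0,0,0,0],[0,0,0,0,0,0],[0,0,0,0,0,0],[0,0,0,0,0,0]],
  ],
  claw=0,
  force=50,
)

```text
t: 5.05
position: [0.5716, -0.1147, 0.0728]
orientation: [0.001, 0.186, 0.982, -0.0]
contact_force: [0.2, 1.1, 6.1]
gripper_width: 0.0142
grip_force: 49.1
```

```bash
python3 -c "
from h import *
s=snap('wrist','w3');cv2.imwrite('pics/w3b.png',cv2.resize(np.array(s['frame'])[:,:,::-1],(800,600),interpolation=cv2.INTER_CUBIC))
st=arm.state();print(st['grip_force'])
go([.5704,-.1142,.2],(.365,.931))"
```

```text
49.097243514843285
t 5.1 pos [ 0.5716 -0.1147  0.0728] F [-0.3  0.4  5.7] w 0.0143 -> mm [ 9.000e-01  1.000e-01 -1.272e+02] deg [ 0.02  0.16 -0.06]
```

View pics/w3b.png

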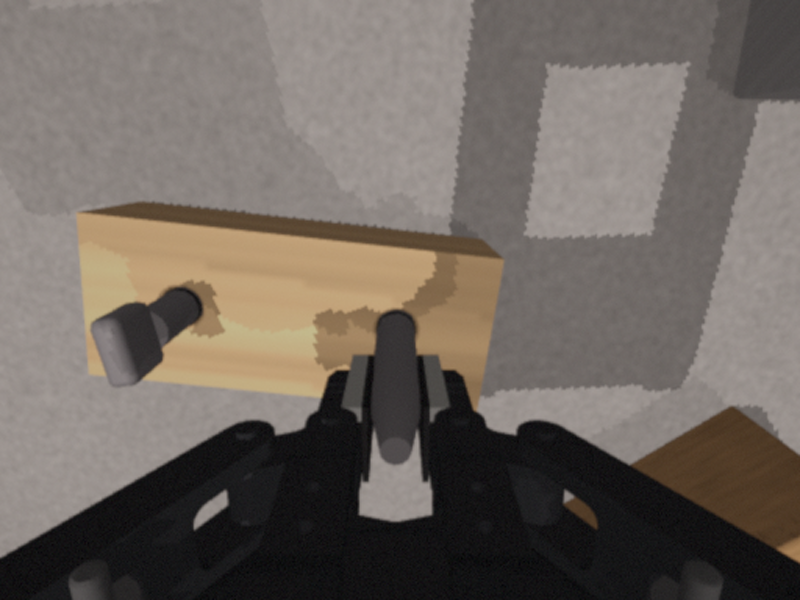

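The nozzle is gripped centrally, at about (395,400). Lifting it straight out.

Request:
apply_moves(
  series=[
    [[0,0,-0.01,0,0,0],[0,0,-0.025,0,0,0],[0,0,-0.045,0,0,0],[0,0,-0.065,0,0,0],[0,0,-0.085,0,0,0],[0,0,-0.1,0,0,0],[0,0,-0.115,0,0,0],[0,0,-0.122,0,0,0]],
  ],
)

```text
t: 5.9
position: [0.571, -0.1146, 0.1953]
orientation: [0.001, 0.186, 0.983, -0.0]
contact_force: [-0.8, 0.4, -1.4]
gripper_width: 0.0142
grip_force: 48.9
```

```bash
python3 -c "
from h import *
go([.5695,.2585,.175],(.365,.931))"
```

```text
t 5.9 pos [ 0.571  -0.1146  0.1953] F [-0.8  0.4 -1.4] w 0.0142 -> mm [137.9 346.7  20. ] deg [-0.    0.12 -0.05]
```

Request:
apply_moves(
  series=[
    [[0.01,0.025,0,0,0,0],[0.025,0.062,0,0,0,0],[0.04,0.1,0,0,0,0],[0.056,0.14,0,0,0,0],[0.072,0.18,0,0,0,0],[0.088,0.22,0,0,0,0],[0.104,0.26,0,0,0,0],[0.119,0.3,0,0,0,0]],
  ],
)

```text
t: 6.7
position: [0.5687, 0.21, 0.1928]
orientation: [-0.001, 0.186, 0.983, -0.0]
contact_force: [0.8, -0.1, -0.6]
gripper_width: 0.0141
grip_force: 48.9
```

Request:
apply_moves(
  series=[
    [[0.01,0.025,0.005,0,0,0],[0.015,0.04,0.01,0,0,0],[0.019,0.0467,0.02,0,0,0],[0.019,0.0467,0.02,0,0,0],[0.019,0.0467,0.02,0,0,0],[0.019,0.0467,0.02,0,0,0],[0.019,0.0467,0.02,0,0,0],[0.019,0.0467,0.02,0,0,0]],
  ],
)

```text
t: 7.5
position: [0.5693, 0.2581, 0.1737]
orientation: [0.0, 0.187, 0.982, 0.0]
contact_force: [0.4, -0.0, -0.6]
gripper_width: 0.0143
grip_force: 49.0
```

```bash
python3 -c "
from h import *
s=snap('wrist','w4');b=snap('side','s4');t=snap('top','t4')
A=cv2.resize(np.array(s['frame'])[:,:,::-1][130:330,150:350],(600,600),interpolation=cv2.INTER_CUBIC)
B=np.array(b['frame'])[:,:,::-1]; x,y=proj(b,[.5695,.2585,.12])[0].astype(int); print(x,y)
B=cv2.resize(B[y-50:y+50,x-16:x+17],(198,600),interpolation=cv2.INTER_CUBIC)
cv2.imwrite('pics/w4b.png',np.hstack([A,B]))
go([.5695,.2585,.12],(.365,.931))"
```

```text
252 139
t 7.65 pos [0.569  0.2585 0.1735] F [-0.1 -0.3 -0.8] w 0.0142 -> mm [-0.4  0.2 53.5] deg [ 0.01  0.02 -0.08]
```

View pics/w4b.png

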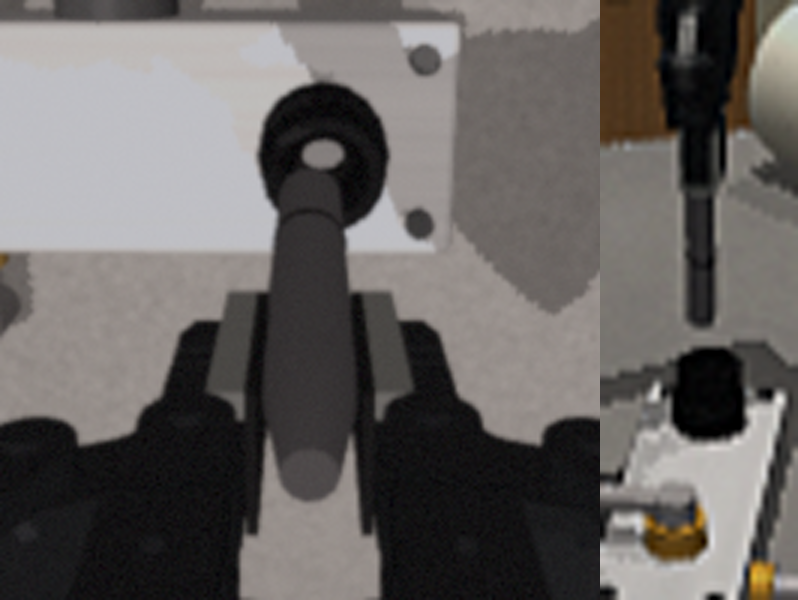

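In the wrist crop the nozzle's axis runs at u≈309, while the collet's outline spans u 260–387 (centre about 323), so it's off by roughly 4 mm. In the side crop the collet also sits slightly right of the nozzle. I'll quantify this by projection.

```bash
python3 -c "
from h import *
from scipy.optimize import least_squares
w=dict(np.load('pics/w4.npz'));s=dict(np.load('pics/s4.npz'));t=dict(np.load('pics/t4.npz'))
cr=lambda P:(proj(w,P)-[150,130])*3
th=np.linspace(0,6.283,60)
C=lambda x,y,z,r:np.c_[x+r*np.cos(th),y+r*np.sin(th),z+0*th]
for x,y in[(.5695,.2585),(.5738,.2609),(.5745,.259),(.570,.262)]:
    q=cr(C(x,y,.085,.0185)); sq=proj(s,[[x,y,.085]])[0]
    print((x,y),q.min(0).round(),q.max(0).round(),'floorlit',cr([[x,y,.045]]).round(),'side',sq, 'sidecrop',((sq-[236,89])*6).round())
p=arm.state()['position']
print('noz axis pts',cr([[p[0],p[1],z] for z in(.111,.151,.175,.236)]).round(), 'sidecrop',((proj(s,[[p[0],p[1],z] for z in (.111,.151)])-[236,89])*6).round())
g=w['frame'].max(2).astype(int)
m=(g<55); print([ (v,int(''.join('1' if x else '0' for x in m[v,225:300]).count('1')), np.flatnonzero(m[v,225:300])[[0,-1]]+225) for v in range(155,212,4) if m[v,225:300].any()])
S=s['frame'].max(2).astype(int)
for v in range(110,166,4):
  f=np.flatnonzero(S[v,240:270]<75)+240; print(v,f[[0,-1]] if len(f) else None,end=' ')
"
```

```text
(0.5695, 0.2585) [247. 102.] [374. 225.] floorlit [[310. 133.]] side [253.05344225 149.12834522] sidecrop [102. 361.]
(0.5738, 0.2609) [260. 113.] [387. 235.] floorlit [[322. 142.]] side [254.13311752 148.64173928] sidecrop [109. 358.]
(0.5745, 0.259) [255. 118.] [382. 240.] floorlit [[317. 146.]] side [254.47181112 148.88007684] sidecrop [111. 359.]
(0.57, 0.262) [258. 100.] [386. 223.] floorlit [[321. 131.]] side [252.95165869 148.62497326] sidecrop [102. 358.]
noz axis pts [[310. 190.]
 [310. 243.]
 [310. 286.]
 [310. 471.]] sidecrop [[101. 319.]
 [100. 254.]]
[(159, 16, array([250, 265])), (163, 28, array([244, 271])), (167, 33, array([241, 273])), (171, 38, array([239, 276])), (175, 40, array([238, 277])), (179, 29, array([237, 278])), (183, 29, array([237, 278])), (187, 40, array([238, 277])), (191, 39, array([239, 277])), (195, 36, array([240, 275])), (199, 31, array([243, 273])), (203, 26, array([243, 268])), (207, 20, array([243, 263])), (211, 21, array([243, 263]))]
110 [240 262] 114 [249 268] 118 [249 269] 122 [250 254] 126 [250 254] 130 [250 254] 134 [251 254] 138 [251 254] 142 [251 254] 146 [258 263] 150 [243 268] 154 [240 269] 158 [248 269] 162 [266 269]
```

Request:
apply_moves(
  series=[
    [[-0.0022,0.0041,0,0,0,0],[-0.0022,0.0041,0.005,0,0,0],[-0.0022,0.0041,0.012,0,0,0],[-0.0022,0.0041,0.02,0,0,0],[-0.0022,0.0041,0.026,0,0,0],[-0.0022,0.0041,0.03,0,0,0],[-0.0022,0.0041,0.033,0,0,0],[-0.0022,0.0041,0.036,0,0,0]],
  ],
)

```text
t: 8.45
position: [0.5724, 0.2618, 0.137]
orientation: [0.0, 0.186, 0.983, 0.0]
contact_force: [-1.5, -0.3, 0.1]
gripper_width: 0.014
grip_force: 49.0
```

```bash
python3 -c "
from h import *
go([.5725,.2615,.12],(.365,.931)); s=arm.state();print(s['wrist_torque'])
w=snap('wrist','w5');b=snap('side','s5')
A=cv2.resize(np.array(w['frame'])[:,:,::-1][130:330,150:350],(600,600),interpolation=cv2.INTER_CUBIC)
B=np.array(b['frame'])[:,:,::-1][89:189,236:269]
cv2.imwrite('pics/w5b.png',np.hstack([A,cv2.resize(B,(198,600),interpolation=cv2.INTER_CUBIC)]))
"
```

```text
t 8.45 pos [0.5724 0.2618 0.137 ] F [-1.5 -0.3  0.1] w 0.014 -> mm [-0.2 -0.3 17. ] deg [ 0.01  0.01 -0.05]
[ 0.0097035  -0.00668197  0.04362916]
```

View pics/w5b.png

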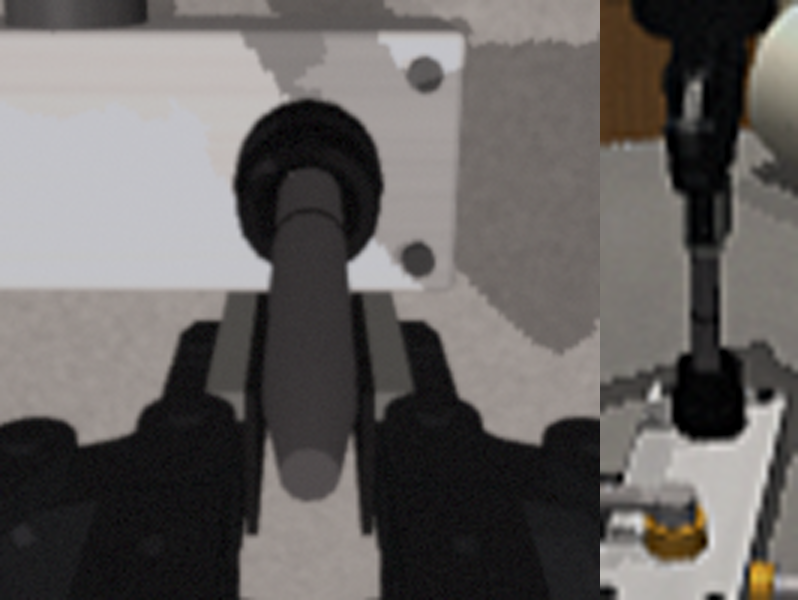

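The nozzle's tip is inside the mouth and centred (collet at u 236–382, nozzle at 309), with low forces. Pushing on through the seal.

Request:
apply_moves(
  series=[
    [[0,0,0.002,0,0,0],[0,0,0.004,0,0,0],[0,0,0.006,0,0,0],[0,0,0.008,0,0,0],[0,0,0.009,0,0,0],[0,0,0.01,0,0,0],[0,0,0.01,0,0,0],[0,0,0.01,0,0,0]],
  ],
)

```text
t: 9.35
position: [0.5723, 0.2617, 0.1271]
orientation: [-0.0, 0.186, 0.983, -0.0]
contact_force: [0.8, -0.6, -1.5]
gripper_width: 0.014
grip_force: 49.0
```

Request:
apply_moves(
  series=[
    [[0,0,0.003,0,0,0],[0,0,0.006,0,0,0],[0,0,0.008,0,0,0],[0,0,0.01,0,0,0],[0,0,0.012,0,0,0],[0,0,0.014,0,0,0],[0,0,0.015,0,0,0],[0,0,0.015,0,0,0]],
  ],
)

```text
t: 10.15
position: [0.5735, 0.262, 0.114]
orientation: [0.001, 0.186, 0.983, 0.001]
contact_force: [0.6, -0.7, 5.9]
gripper_width: 0.0142
grip_force: 49.7
```

Request:
apply_moves(
  series=[
    [[0,0,0.002,0,0,0],[0,0,0.004,0,0,0],[0,0,0.005,0,0,0],[0,0,0.006,0,0,0],[0,0,0.007,0,0,0],[0,0,0.008,0,0,0],[0,0,0.008,0,0,0],[0,0,0.008,0,0,0]],
  ],
)

```text
t: 10.95
position: [0.5743, 0.2621, 0.1077]
orientation: [0.002, 0.186, 0.983, 0.001]
contact_force: [-1.8, -4.0, 15.0]
gripper_width: 0.0134
grip_force: 50.7
```

```bash
python3 -c "
from h import *
go([.5725,.2615,.1],(.365,.931)); s=arm.state();print(s['wrist_torque'])
w=snap('wrist','w6');b=snap('side','s6')
A=cv2.resize(np.array(w['frame'])[:,:,::-1][130:330,150:350],(600,600),interpolation=cv2.INTER_CUBIC)
B=np.array(b['frame'])[:,:,::-1][89:189,236:269]
cv2.imwrite('pics/w6b.png',np.hstack([A,cv2.resize(B,(198,600),interpolation=cv2.INTER_CUBIC)]))
"
```

```text
t 10.95 pos [0.5743 0.2621 0.1077] F [-1.8 -4.  15. ] w 0.0134 -> mm [ 1.5 -1.2  7.7] deg [ 0.14  0.23 -0.05]
[-0.62760832  0.3352867  -0.05825553]
```

View pics/w6b.png

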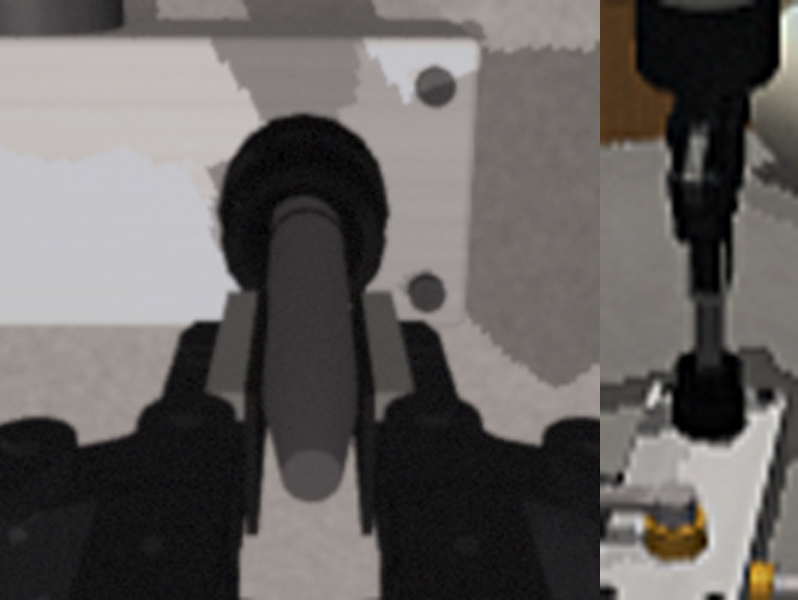

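The ring is at about the lip (305,210). I'll push a little more to confirm the floor.

Request:
apply_moves(
  series=[
    [[0,0,0.001,0,0,0],[0,0,0.002,0,0,0],[0,0,0.003,0,0,0],[0,0,0.004,0,0,0],[0,0,0.004,0,0,0],[0,0,0.004,0,0,0],[0,0,0.004,0,0,0],[0,0,0.004,0,0,0]],
  ],
)

```text
t: 11.85
position: [0.5756, 0.2622, 0.1075]
orientation: [0.004, 0.186, 0.983, 0.001]
contact_force: [-6.8, -6.5, 31.9]
gripper_width: 0.0142
grip_force: 53.0
```

z stalled at 0.1075 while the force rose to 32 N, so the nozzle is on the floor. Relaxing, releasing and lifting clear.

Request:
apply_moves(
  series=[
    [[0,0,-0.003,0,0,0],[0,0,-0.005,0,0,0],[0,0,-0.006,0,0,0],[0,0,-0.006,0,0,0],[0,0,-0.006,0,0,0],[0,0,-0.006,0,0,0],[0,0,-0.006,0,0,0],[0,0,-0.006,0,0,0]],
  ],
)

```text
t: 12.65
position: [0.5735, 0.2619, 0.1077]
orientation: [0.001, 0.186, 0.983, 0.0]
contact_force: [0.0, -1.8, 8.3]
gripper_width: 0.0141
grip_force: 50.0
```

Request:
apply_moves(
  series=[
    [[0,0,0,0,0,0],[0,0,0,0,0,0],[0,0,0,0,0,0],[0,0,0,0,0,0],[0,0,0,0,0,0],[0,0,0,0,0,0],[0,0,0,0,0,0],[0,0,0,0,0,0]],
  ],
  claw=1,
)

```text
t: 13.45
position: [0.5723, 0.2618, 0.1062]
orientation: [-0.0, 0.186, 0.983, 0.0]
contact_force: [1.0, 0.7, -0.1]
gripper_width: 0.0854
grip_force: 0.0
```

Request:
apply_moves(
  series=[
    [[0,0,-0.015,0,0,0],[0,0,-0.035,0,0,0],[0,0,-0.055,0,0,0],[0,0,-0.075,0,0,0],[0,0,-0.095,0,0,0],[0,0,-0.105,0,0,0],[0,0,-0.11,0,0,0],[0,0,-0.11,0,0,0]],
  ],
)

```text
t: 14.25
position: [0.5726, 0.2619, 0.217]
orientation: [0.001, 0.186, 0.983, 0.0]
contact_force: [-0.1, 0.3, 0.4]
gripper_width: 0.0854
grip_force: 0.0
```

```bash
python3 -c "
from h import *
w=snap('wrist','w7');b=snap('side','s7')
c=np.array([.5735,.262])
y=np.array([.365,.931]);x=np.array([.931,-.365]); pv=c-.13*y
A=np.array(w['frame'])[:,:,::-1].copy()
for P in ([*c,.085],[*c,.170],[*pv,.077],[*(pv-.085*x),.077]): print(proj(w,[P])[0].round(1), ((proj(b,[P])[0]-[215,89])*5).round())
B=np.array(b['frame'])[:,:,::-1][89:209,205:280]
cv2.imwrite('pics/w7b.png',np.hstack([cv2.resize(A,(512,384)),cv2.resize(B,(240,384),interpolation=cv2.INTER_CUBIC)]))
go([*pv,.2],(.365,.931))
"
```

```text
[253.3 174.3] [195. 298.]
[253.4 201. ] [194. 182.]
[127.7 172.6] [167. 407.]
[117.3  85.8] [ 33. 399.]
t 14.35 pos [0.5718 0.2616 0.2152] F [-0.9 -1.   0.8] w 0.0855 -> mm [  -1.6 -129.    15.3] deg [-0.06 -0.07 -0.05]
```

View pics/w7b.png

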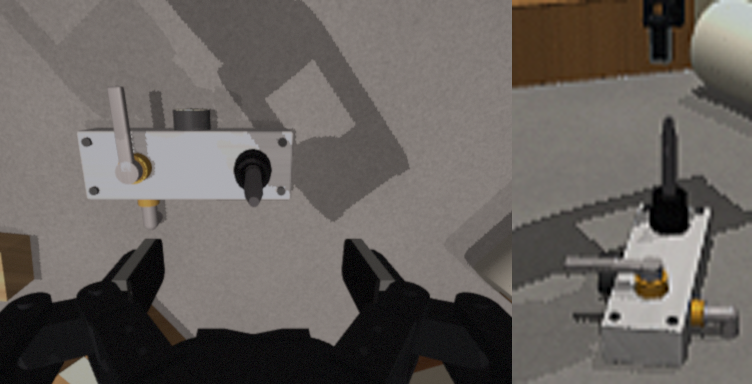

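The nozzle stands upright in the collet: its tip is at (254,201), as predicted. The handle is still closed, with its pivot at (128,173) and tip at (117,88). Shutting the fingers and moving to the handle's push side.

Request:
apply_moves(
  series=[
    [[0.01,-0.01,0,0,0,0],[0.025,-0.03,0,0,0,0],[0.04,-0.055,0,0,0,0],[0.055,-0.075,0,0,0,0],[0.06,-0.084,0,0,0,0],[0.06,-0.084,0.02,0,0,0],[0.06,-0.084,0.05,0,0,0],[0.06,-0.084,0.08,0,0,0]],
  ],
  claw=0,
)

```text
t: 15.15
position: [0.4863, 0.2057, 0.1354]
orientation: [0.001, 0.186, 0.982, 0.0]
contact_force: [0.2, 0.4, -0.6]
gripper_width: 0.0002
grip_force: 0.0
```

Request:
apply_moves(
  series=[
    [[0,0,0.02,0,0,0],[0,0,0.04,0,0,0],[0,0,0.06,0,0,0],[0,0,0.07,0,0,0],[0,0,0.075,0,0,0],[0,0,0.075,0,0,0],[0,0,0.075,0,0,0],[0,0,0.075,0,0,0]],
  ],
)

```text
t: 15.95
position: [0.4867, 0.2058, 0.0623]
orientation: [0.001, 0.186, 0.983, 0.0]
contact_force: [0.0, 0.4, 0.0]
gripper_width: 0.0002
grip_force: 0.0
```

```bash
python3 -c "
from h import *
go([.526,.141,.06],(.365,.931))"
```

```text
t 15.95 pos [0.4867 0.2058 0.0623] F [0.  0.4 0. ] w 0.0002 -> mm [-60.3 -46.    2.4] deg [ 0.07  0.09 -0.05]
```

Request:
apply_moves(
  series=[
    [[0,-0.01,0,0,0,0],[0,-0.02,0,0,0,0],[0.001,-0.028,0,0,0,0],[0.002,-0.036,0,0,0,0],[0.003,-0.044,0,0,0,0],[0.004,-0.052,0,0,0,0],[0.003,-0.06,0,0,0,0],[0.001,-0.067,0,0,0,0]],
  ],
)

```text
t: 16.75
position: [0.4601, 0.1429, 0.0612]
orientation: [-0.0, 0.186, 0.983, -0.0]
contact_force: [-0.2, -0.7, -0.4]
gripper_width: 0.0003
grip_force: 0.0
```

Request:
apply_moves(
  series=[
    [[-0.004,-0.009,0,0,0,0],[-0.01,-0.019,0,0,0,0],[-0.018,-0.027,0,0,0,0],[-0.027,-0.033,0,0,0,0],[-0.035,-0.037,0,0,0,0],[-0.042,-0.039,0,0,0,0],[-0.046,-0.039,0,0,0,0],[-0.049,-0.039,0,0,0,0]],
  ],
)

```text
t: 17.55
position: [0.4921, 0.0893, 0.0611]
orientation: [-0.0, 0.186, 0.982, 0.0]
contact_force: [-0.2, -0.3, -0.2]
gripper_width: -0.0
grip_force: 0.0
```

```bash
python3 -c "
from h import *
go([.526,.141,.06],(.365,.931))
t=snap('top','t8')
cv2.imwrite('pics/t8b.png',cv2.resize(np.array(t['frame'])[:,:,::-1][180:240,160:260],(800,480),interpolation=cv2.INTER_CUBIC))"
```

```text
t 17.55 pos [0.4921 0.0893 0.0611] F [-0.2 -0.3 -0.2] w -0.0 -> mm [-12.6  60.5   1.1] deg [ 0.   -0.01 -0.06]
```

Request:
apply_moves(
  series=[
    [[-0.002,0,0,0,0,0],[-0.004,0,0,0,0,0],[-0.006,0,0,0,0,0],[-0.006,0,0,0,0,0],[-0.006,0,0,0,0,0],[-0.006,0,0,0,0,0],[-0.006,0,0,0,0,0],[-0.006,0,0,0,0,0]],
  ],
)

```text
t: 18.4
position: [0.4972, 0.0872, 0.0612]
orientation: [-0.0, 0.186, 0.983, 0.0]
contact_force: [-0.2, -0.2, 0.1]
gripper_width: 0.0002
grip_force: 0.0
```

```bash
python3 -c "
from h import *
go([.526,.141,.06],(.365,.931))
b=snap('side','s9');o=dict(np.load('pics/s7.npz'))
pv=np.array([.526,.141]);y=np.array([.365,.931]);x=np.array([.931,-.365])
for d in (0,20,40,60,75,90,110):
    a=np.radians(d); 
    for nm,s in(('now',b),('before',o)):
        print(d,nm,[s['frame'][int(v),int(u)].tolist() for u,v in proj(s,[[*(pv-r*(np.cos(a)*x+np.sin(a)*y)),.077] for r in(.04,.055,.07,.08)]).round()])
"
```

```text
t 18.4 pos [0.4972 0.0872 0.0612] F [-0.2 -0.2  0.1] w 0.0002 -> mm [-7.1 60.6  1.2] deg [ 0.   -0.   -0.05]
0 now [[101, 95, 95], [144, 140, 135], [117, 112, 109], [142, 137, 133]]
0 before [[135, 128, 126], [100, 96, 93], [87, 86, 84], [109, 105, 102]]
20 now [[73, 71, 68], [65, 62, 61], [95, 91, 89], [134, 131, 124]]
20 before [[99, 94, 92], [61, 58, 58], [70, 68, 67], [89, 87, 83]]
40 now [[41, 40, 39], [33, 33, 32], [70, 68, 65], [69, 66, 65]]
40 before [[41, 40, 40], [32, 33, 32], [108, 105, 100], [118, 113, 110]]
60 now [[23, 23, 23], [131, 129, 126], [23, 23, 23], [58, 55, 55]]
60 before [[174, 172, 169], [119, 116, 114], [18, 16, 16], [99, 96, 92]]
75 now [[6, 9, 10], [21, 20, 22], [96, 93, 92], [117, 114, 113]]
75 before [[110, 102, 87], [127, 126, 124], [166, 162, 160], [185, 180, 178]]
90 now [[50, 39, 23], [75, 63, 47], [89, 84, 78], [120, 116, 116]]
90 before [[91, 66, 25], [88, 59, 16], [150, 147, 142], [188, 183, 181]]
110 now [[93, 64, 19], [70, 49, 13], [123, 120, 121], [120, 118, 114]]
110 before [[126, 87, 25], [68, 47, 8], [194, 191, 189], [188, 186, 181]]
```

The handle has left its closed position. Pushing on until the stop is felt.

Request:
apply_moves(
  series=[
    [[-0.002,0,0,0,0,0],[-0.004,0,0,0,0,0],[-0.006,0,0,0,0,0],[-0.007,0,0,0,0,0],[-0.007,0,0,0,0,0],[-0.007,0,0,0,0,0],[-0.007,0,0,0,0,0],[-0.007,0,0,0,0,0]],
  ],
)

```text
t: 19.25
position: [0.5037, 0.0846, 0.0612]
orientation: [-0.0, 0.186, 0.983, -0.0]
contact_force: [-0.6, 0.9, -0.2]
gripper_width: 0.0002
grip_force: 0.0
```

No force felt, so the fingers may have slipped past the handle. I'll lift and locate it numerically.

Request:
apply_moves(
  series=[
    [[0,0,-0.015,0,0,0],[0,0,-0.035,0,0,0],[0,0.01,-0.06,0,0,0],[0,0.025,-0.09,0,0,0],[0,0.045,-0.12,0,0,0],[0,0.06,-0.14,0,0,0],[0,0.06,-0.14,0,0,0],[0,0.06,-0.14,0,0,0]],
  ],
)

```text
t: 20.05
position: [0.5255, 0.1404, 0.2009]
orientation: [0.0, 0.186, 0.983, -0.0]
contact_force: [0.1, -0.1, -0.9]
gripper_width: 0.0001
grip_force: 0.0
```

```bash
python3 -c "
from h import *
go([.526,.141,.06],(.365,.931))
w=snap('wrist','w10');o=dict(np.load('pics/w7.npz'))
pv=np.array([.526,.141]);y=np.array([.365,.931]);x=np.array([.931,-.365])
# rectify both to top-down plane z=.077 (1 mm/px) in station axes about the pivot, rows=X -110..60, cols=Y -120..100
def rect(s):
    X,Y=np.meshgrid(np.arange(-110,60,5)/1e3,np.arange(-120,100,5)/1e3,indexing='ij')
    P=np.c_[(pv+X.reshape(-1,1)*x+Y.reshape(-1,1)*y),np.full(X.size,.077)]
    m=proj(s,P).astype(np.float32).reshape(*X.shape,2)
    return cv2.remap(cv2.cvtColor(cv2.GaussianBlur(np.array(s['frame']),(3,3),0),cv2.COLOR_RGB2GRAY),m[...,0],m[...,1],cv2.INTER_LINEAR)
for s in(o,w):
    print()
    for r in rect(s): print(''.join(' .:-=+*#%@'[min(9,int(v)//24)] for v in r))
"
```

```text
t 20.05 pos [0.5255 0.1404 0.2009] F [ 0.1 -0.1 -0.9] w 0.0001 -> mm [ -0.2   0.7 140.9] deg [-0.02  0.01 -0.  ]

   ++++++++========================++++++++=
   +++++++++========================++++++++
   ++++++++++========================+++++++
  +++++++++++=========================++++++
  ++++++++++++=========================+++++
  +++++++++++++========================+++++
  ++++++++++++++======+**:=====--=========+=
 -+++++++++++++++=====+**:====---===========
 +++++++++++++++++====+**:====---===========
 ++++++++++++++++++===+**:====---==========+
 +++++++++++++++++++==++*:====---==::-:::.-=
.++++++++++++++++++++=++*:=+===--==::-:::.-=
+++++++++++++++++======+*:=====--==::-::..-=
+++++++++++++++++=-----+*:---------::-:::.--
+++++++++++++++*######*+*-+++#******########
+++++++++++++++*=-####*+*-=++###############
+++++++++++++++*-:####***-=++###############
+++++++++++++++########**-+++###############
+++++++++++++++########**=--+###############
+++++++++++++++########**=--:*##############
+++++++++++++++*######**#=:=:=##############
+++++++++++++++*######****----###########
[... 1374 characters left out ...]
######+*##************+++
+++++++++++++#########+##+=##*************++
++*++*+++++++########*=##++***************++
++*+**+++++++########*++++=+***************+
***++++*+++++########*+====+***************+
++**+++++++++#########+===+*****************
++++***++*+++##########+++*#*#**************
+++*+++++++++#=*###############*************
+++++++++*+++#-=###############*************
+++*++++++++*###################************
++*++++++++++++++++++++**+++**+++++=========
+++++*+++++++++++++++++**+++++++++++========
***+++++*++++++++++++++**=+++++++++++=====++
+++++***+++++++++++++++**=++++++++++++===+*+
*+++*++*++*+*++++++++++**=++++++++++++++++*+
+*+**++++*+++++++++++=--:--++++++++++++++*++
```

```bash
python3 -c "
from h import *
w=dict(np.load('pics/w10.npz'));o=dict(np.load('pics/w7.npz'))
pv=np.array([.526,.141]);y=np.array([.365,.931]);x=np.array([.931,-.365])
D=np.arange(-30,121,3)
for nm,s in(('before',o),('now',w)):
  for r in(.05,.065,.078):
    P=[[*(pv-r*(np.cos(a)*x+np.sin(a)*y)),.077] for a in np.radians(D)]
    m=proj(s,P).astype(np.float32)[None]
    c=cv2.remap(s['frame'],m[...,0],m[...,1],cv2.INTER_LINEAR)[0].astype(int)
    print(nm,r,' '.join('%d:%d/%d'%(d,q.mean(),q[0]-q[2]) for d,q in zip(D,c)))
t0=dict(np.load('pics/t4.npz'))
t1=snap('top','t11')
print(proj(w,[[*pv,.077]]))
d=np.abs(t0['frame'].astype(int)-t1['frame']).max(2)[195:240,190:250]
for n,s in (('t0',t0),('t1',t1)):
  print(n)
  for r in s['frame'][203:238,196:248].mean(2): print(''.join(' .:-=+*#%@'[min(9,int(v)//24)] for v in r))
"
```

```text
before 0.05 -30:90/5 -27:75/5 -24:85/7 -21:104/8 -18:113/10 -15:115/10 -12:112/9 -9:108/9 -6:56/4 -3:126/9 0:149/11 3:144/10 6:141/10 9:138/10 12:113/9 15:118/10 18:112/10 21:106/9 24:83/7 27:73/4 30:95/6 33:147/6 36:169/-2 39:172/-5 42:168/-5 45:74/1 48:75/4 51:73/4 54:75/4 57:155/-3 60:171/-5 63:171/-4 66:163/3 69:147/8 72:132/9 75:125/10 78:128/11 81:124/10 84:127/11 87:123/9 90:126/11 93:126/10 96:125/10 99:128/11 102:127/10 105:127/10 108:132/10 111:146/6 114:163/4 117:170/-3 120:171/-2
before 0.065 -30:75/6 -27:103/10 -24:117/10 -21:114/9 -18:111/8 -15:109/9 -12:115/10 -9:111/9 -6:98/9 -3:85/8 0:154/10 3:146/10 6:141/10 9:120/10 12:115/9 15:114/10 18:118/10 21:118/10 24:130/11 27:126/10 30:124/11 33:128/11 36:128/11 39:130/11 42:130/10 45:124/10 48:127/11 51:127/10 54:125/10 57:127/11 60:128/11 63:125/10 66:129/11 69:127/10 72:128/11 75:127/11 78:129/11 81:126/10 84:127/9 87:124/10 90:128/11 93:127/11 96:127/11 99:127/11 102:124/10 105:126/10 108:125/10 111:129/10 114:130/10 117:127/11 120:128/11
before 0.078 -30:72/7 -27:74/7 -24:74/7 -21:113/10 -18:111/9 -15:116/10 -12:113/9 
[... 4990 characters left out ...]
:++++++*+++
*+++==+++:-::-----+%%*-:::..:-.  .@:..@@.-++=+++++*+
+++++++++:::------=+@-+:::..:::  .@*.-@*:=++=++++**+
+++++++++:::----:+==%-*-::..:::   @@%%@:-++=++++++++
++++++++*-------:+=#++*-:::.:::   +*@@#.++=+++++++++
++++++++*--------==@:++:::: :::   +=+=--++=*+++++*++
++++++++*-------+==@-++:::: :::   =+====+++**+++++++
++++++++*-------+==++++=::: :::   =++++++=+*++*+++++
+++++++**------+=++=++*=::: ::-   =++++++++**++**++*
******-**------+++-=*+*-::: -:-   :++++++++++++*****
-=====-==--------+:+*++=::: ::-   :++++=++++++++++**
------------------+**+++::: ::-   :+++==++++++=++++*
------------------***+++::: ::-.  :+++==+++=++=+++++
------------------*+++=+:::.::-.  .+++++++++++++++++
```

The handle never moved, at about 3°. I'll check where the finger ends really were in the side image s9, comparing it with s7.

```bash
python3 -c "
from h import *
s=dict(np.load('pics/s9.npz'));o=dict(np.load('pics/s7.npz'))
T=[.4972,.0872]
for z in(.0612,.08,.1,.12,.14): print(z,proj(s,[[*T,z]])[0].round(1))
for r in range(120,190): print(r,''.join(' .:-=+*#%@'[min(9,int(v)//24)] for v in s['frame'][r,205:290].mean(1)),''.join(' .:-=+*#%@'[min(9,int(v)//24)] for v in o['frame'][r,205:290].mean(1)))
"
```

```text
0.0612 [243.3 185. ]
0.08 [243.2 179.8]
0.1 [243.  174.2]
0.12 [242.9 168.4]
0.14 [242.7 162.6]
120 ++++++++++++++++++++++=.   ....... . .. .......   .==========--::::::::::::::-------- =+++============================+=+=+++++===+++=+=++=========:-.::::::::::::::-------
121 ++++++++++++++++++++++=.     ...............      :============---::::::::::::------- =+++=================+====++=++++=++++++==+=+=+================::-::::::::::::::-----
122 ++++++++++++++++++++++=:.      .. .....  . .    .::=++============--::::::::::::----- +++==================+=++=+++++==++++++=++++==+++==+++============:-:::::::::::::-:--
123 +++++++++++++++++++++++:::.           .        .:::=++++============--::::::::::::--- +===========++====+==+++++++++++++++=+++++++==+=++==++++============:-::::::::::::::-
124 +++++++++++++++++++++++=:::....             .:::::=+++++++============--::::::::::::: ===+=++=+++++==+=+===++=+=++++++++++++++++++++=+==++====+=============:-:::::::::::::
125 ++++++++++++++++++++++++:.::-::........:..::--:::.=+++++++++============--::::::::::: ======+===+===+=======++++++++++++
[... 10615 characters left out ...]
 -:--::-----::++++++==========--::---================**=:---:----%####+=+++++++==+++++ ===================----------##++*###############%###%*.===-#########+-==============
187 ----::-:---::++++++::::::::::-:  .--================%@=:::::----+++++=-++++++++++++++ ===================.........:%+  -###############**#%%=.-=-:=======++=-++============
188 -:::-------::=+++++-:-:-:::::-: ..---===========-..-%%::::::::::---=--:++++=+++++++++ ===================:.-.:....-%=..-#############%+. -%%:::--:----------:+========+====
189 -:---------:::++++++-+-+---:+++=++++-=======+++*=  .%%.:::::::-:::::-::++++++++++++=+ ====================:=:=:::.*%%++%#############%-  .%#.::::::::::::::::+=============
```

In s9 the finger ends reach only row ~180, which is z≈0.08, so they passed just over the handle (0.077). Repeating with TCP z≈0.047, which is still above the block top even at the nominal TCP.

Request:
apply_moves(
  series=[
    [[0.015,0.012,0,0,0,0],[0.04,0.03,0,0,0,0],[0.06,0.046,0,0,0,0],[0.06,0.046,0.02,0,0,0],[0.06,0.046,0.05,0,0,0],[0.06,0.046,0.08,0,0,0],[0.06,0.046,0.105,0,0,0],[0.06,0.046,0.12,0,0,0]],
  ],
)

```text
t: 20.95
position: [0.484, 0.2039, 0.0774]
orientation: [-0.003, 0.187, 0.982, -0.001]
contact_force: [-0.3, -0.2, -0.1]
gripper_width: 0.0004
grip_force: 0.0
```

Request:
apply_moves(
  series=[
    [[0,0,0.01,0,0,0],[0,0,0.02,0,0,0],[0,0,0.028,0,0,0],[0,0,0.033,0,0,0],[0,0,0.034,0,0,0],[0,0,0.034,0,0,0],[0,0,0.034,0,0,0],[0,0,0.034,0,0,0]],
  ],
)

```text
t: 21.75
position: [0.4871, 0.2053, 0.0478]
orientation: [0.0, 0.186, 0.983, 0.0]
contact_force: [-0.2, 0.3, 0.4]
gripper_width: 0.0002
grip_force: 0.0
```

Request:
apply_moves(
  series=[
    [[0,-0.01,0,0,0,0],[0,-0.02,0,0,0,0],[0.001,-0.026,0,0,0,0],[0.002,-0.032,0,0,0,0],[0.003,-0.038,0,0,0,0],[0.004,-0.044,0,0,0,0],[0.004,-0.05,0,0,0,0],[0.003,-0.056,0,0,0,0]],
  ],
)

```text
t: 22.55
position: [0.4635, 0.154, 0.0475]
orientation: [0.0, 0.186, 0.983, 0.0]
contact_force: [2.1, 3.2, 0.8]
gripper_width: 0.0003
grip_force: 1.3
```

Contact at about 4 N: the handle is moving.

Request:
apply_moves(
  series=[
    [[-0.002,-0.009,0,0,0,0],[-0.006,-0.019,0,0,0,0],[-0.012,-0.029,0,0,0,0],[-0.019,-0.037,0,0,0,0],[-0.027,-0.044,0,0,0,0],[-0.034,-0.048,0,0,0,0],[-0.04,-0.05,0,0,0,0],[-0.044,-0.05,0,0,0,0]],
  ],
)

```text
t: 23.35
position: [0.4858, 0.0906, 0.0468]
orientation: [-0.001, 0.186, 0.982, -0.001]
contact_force: [-4.7, 0.3, 0.2]
gripper_width: -0.0002
grip_force: 3.1
```

Request:
apply_moves(
  series=[
    [[-0.002,0,0,0,0,0],[-0.004,0,0,0,0,0],[-0.006,0,0,0,0,0],[-0.006,0,0,0,0,0],[-0.006,0,0,0,0,0],[-0.006,0,0,0,0,0],[-0.006,0,0,0,0,0],[-0.006,0,0,0,0,0]],
  ],
)

```text
t: 24.15
position: [0.4861, 0.0904, 0.0463]
orientation: [-0.006, 0.186, 0.983, -0.001]
contact_force: [-20.6, 4.2, 16.0]
gripper_width: -0.0
grip_force: 10.4
```

```bash
python3 -c "
from h import *
go([.526,.141,.06],(.365,.931))"
```

```text
t 24.15 pos [0.4861 0.0904 0.0463] F [-20.6   4.2  16. ] w -0.0 -> mm [-18.5  61.6 -14.1] deg [-0.22 -0.69  0.  ]
```

The stop is felt firmly at tx=18.5 mm, as predicted. Backing off and rising.

Request:
apply_moves(
  series=[
    [[0.005,0,0,0,0,0],[0.015,0,0,0,0,0],[0.03,0,0,0,0,0],[0.035,0,-0.01,0,0,0],[0.035,0,-0.04,0,0,0],[0.035,0,-0.08,0,0,0],[0.035,0.03,-0.12,0,0,0],[0.035,0.06,-0.155,0,0,0]],
  ],
)

```text
t: 24.95
position: [0.4822, 0.1582, 0.2058]
orientation: [0.002, 0.187, 0.982, 0.0]
contact_force: [1.1, 0.6, 0.1]
gripper_width: -0.0005
grip_force: 0.0
```

Request:
apply_moves(
  series=[
    [[-0.015,0,0,0,0,0],[-0.03,0,0,0,0,0],[-0.03,0,0,0,0,0],[-0.03,0,0,0,0,0],[-0.03,0,0,0,0,0],[-0.03,0,0,0,0,0],[-0.03,0,0,0,0,0],[-0.03,0,0,0,0,0]],
  ],
)

```text
t: 25.75
position: [0.5087, 0.147, 0.2021]
orientation: [-0.0, 0.186, 0.983, -0.0]
contact_force: [0.5, 0.4, -0.5]
gripper_width: 0.0002
grip_force: 0.0
```

```bash
python3 -c "
from h import *
go([.526,.141,.2],(.365,.931))
s=snap('wrist','w12');b=snap('side','s12');o=dict(np.load('pics/s7.npz'))
pv=np.array([.526,.141]);y=np.array([.365,.931]);x=np.array([.931,-.365])
D=np.arange(-9,121,3)
for r in(.065,.078):
    P=[[*(pv-r*(np.cos(a)*x+np.sin(a)*y)),.077] for a in np.radians(D)]
    m=proj(s,P).astype(np.float32)[None]
    c=cv2.remap(s['frame'],m[...,0],m[...,1],cv2.INTER_LINEAR)[0].astype(int)
    print(r,' '.join('%d:%d/%d'%(d,q.mean(),q[0]-q[2]) for d,q in zip(D,c)))
q=lambda f:f['frame'][122:160,240:262].astype(int)
for r,t in zip(q(b),q(o)): print(*[''.join('#' if v<60 else '.' for v in k.mean(1)) for k in(r,t)])
"
```

```text
t 25.75 pos [0.5087 0.147  0.2021] F [ 0.5  0.4 -0.5] w 0.0002 -> mm [-18.3   0.7   2.1] deg [-0.   -0.01 -0.05]
0.065 -9:138/11 -6:141/10 -3:140/11 0:143/11 3:139/10 6:136/10 9:137/10 12:141/11 15:140/11 18:141/11 21:140/11 24:136/12 27:137/11 30:127/10 33:126/10 36:129/10 39:118/10 42:83/5 45:92/5 48:174/2 51:188/-5 54:183/-5 57:181/-3 60:188/-4 63:173/4 66:128/9 69:129/10 72:131/11 75:138/12 78:144/12 81:132/10 84:124/8 87:173/11 90:168/10 93:163/10 96:140/10 99:142/12 102:142/10 105:141/10 108:141/12 111:145/12 114:134/11 117:140/12 120:137/12
0.078 -9:100/9 -6:132/10 -3:142/11 0:140/11 3:142/11 6:137/10 9:137/11 12:139/10 15:137/10 18:135/11 21:133/10 24:132/11 27:136/12 30:141/11 33:141/12 36:141/11 39:146/11 42:137/12 45:129/11 48:129/10 51:132/11 54:143/12 57:145/11 60:138/10 63:129/10 66:129/10 69:128/11 72:140/12 75:143/11 78:142/11 81:141/12 84:92/8 87:175/10 90:168/11 93:162/10 96:146/10 99:139/12 102:143/12 105:139/11 108:139/11 111:143/10 114:142/12 117:141/12 120:139/11
####.................. ......................
####.#................ ......................
####.#..
[... 947 characters left out ...]
####.....#
............####...... ............####......
............####...... ............#####.....
...........######..... .........#########....
.........##########... .........##########...
.........###########.. ...##...############..
.........###########.. .#......############..
.........###########.. ........############..
.........###########.. .......#############..
......##############.. ......##############..
......##############.. ......##############..
........############.. ........############..
........############.. ........############..
........############.. ........############..
........############.. ........############..
........############.. ........############..
```

The handle now lies at 90°, the nozzle hasn't moved, and the robot is clear of everything. Handing in.

```bash
python3 -c "
from workcell import arm
print(arm.close_job())"
```

```text
the job is handed in; nothing more can be done
None
```

The long nozzle is home in the collet and released, the valve handle was then swung to its open stop, and the job is handed in; the judge returned no verdict, but my last camera check showed the handle at about 90° and the nozzle upright and unmoved.

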